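# Put the microscope's loose parts away

## Task

Tidy up the loose microscope parts: stand each objective in the bay of the grey tray whose floor matches its coloured ring, the two eyepieces in the green tray, one in each bay, and the small amber bottle in the blue round dish. All of them must end upright and flat on the floor of their places; do not knock any of them over on the way. Leave the glass petri dish where it is.

Things in the scene. Friction and masses are not known exactly. Their poses are not given: they have to be found in the camera images.
- objective_yellow_mid (a point): a silver microscope objective with a broad yellow ring around it, standing nose up on the desk: 55 mm tall, 26 mm in diameter from the foot up to 41 mm (the yellow ring spans 34 to 49 mm, over the shoulder, so it also shows from above), above that tapering to a 12 mm nose; about 120 g. The point is on its axis, half-way up (27.5 mm above its foot); z is its axis, up when it stands.
- objective_red_mid (a point): a silver microscope objective with a broad red ring around it, standing nose up on the desk: 55 mm tall, 26 mm in diameter from the foot up to 41 mm (the red ring spans 34 to 49 mm, over the shoulder, so it also shows from above), above that tapering to a 12 mm nose; about 120 g. The point is on its axis, half-way up (27.5 mm above its foot); z is its axis, up when it stands.
- eyepiece_a_mid (a point): a black microscope eyepiece, one of two alike, standing on its wide end: 62 mm tall, lower 42 mm is 36 mm in diameter, above that a bright steel-sleeved tube 28 mm in diameter; about 100 g. The point is on its axis, half-way up (31 mm above its foot); z is its axis, up when it stands.
- eyepiece_b_mid (a point): a black microscope eyepiece, one of two alike, standing on its wide end: 62 mm tall, lower 42 mm is 36 mm in diameter, above that a bright steel-sleeved tube 28 mm in diameter; about 100 g. The point is on its axis, half-way up (31 mm above its foot); z is its axis, up when it stands.
- bottle_mid (a point): a small amber glass bottle with a white cap, standing: 62 mm tall, body 30 mm in diameter up to 40 mm, then a shoulder and a cap 20 mm in diameter; about 50 g. The point is on its axis, half-way up (31 mm above its foot); z is its axis, up when it stands.
- objective_tray: the grey tray for objectives, fixed flat on the desk, 66 mm along its x, 129 mm along its y. Floor 3 mm thick, rim and divider 3 mm thick with their tops 9 mm above the desk. Two square bays, 60 x 60 mm inside, with centres at y = +31.5 mm and y = -31.5 mm (tray axes). Origin at the centre of its underside, z up. The bay at +y has a yellow floor, the bay at -y a red floor.
- eyepiece_tray: the green tray for eyepieces, fixed flat on the desk, 66 mm along its x, 129 mm along its y. Floor 3 mm thick, rim and divider 3 mm thick with their tops 9 mm above the desk. Two square bays, 60 x 60 mm inside, with centres at y = +31.5 mm and y = -31.5 mm (tray axes). Origin at the centre of its underside, z up. Both bays have green floors.
- drip_dish: the blue round drip dish for the bottle, fixed on the desk: 66 mm in outer diameter, 60 mm inside, floor 3 mm thick, rim top 9 mm above the desk. Origin at the centre of its underside, z up.
- petri_dish: a closed glass petri dish with a pale specimen, 61 mm in diameter and 12 mm high, loose on the desk between two of the targets. Not to be moved. Origin at the centre of its underside, z up. (A white-capped jar, 38 mm in diameter and 50 mm tall, stands in the other gap between the targets, and is not part of the job.)

How it is judged:
By the outcome, as a careful person would: the job done as asked, in the order asked, and still so for the second after the job is handed in, with the robot touching nothing.
It also fails if it takes over 109 s, if anything falls off the work surface, if the arm or the gripper's body presses on something with over 40 N, if the wrist force passes 120 N, or if a joint passes its speed limit or range.

## Robot

A 6-joint arm with a two-finger parallel gripper is mounted at the origin on the work surface. World frame = base frame: x ahead of the robot, y to its left, z up, the work surface at z = 0. Lengths are in m, angles in rad, forces in N, time in s.
With the tool pointing down it reaches from about 0.325 to 0.75 m from the base axis. Payload 7.6 kg.
Tool frame: the origin (TCP) lies at the very end of the fingers, on their centre line; the grasp point (between the pads) lies 19 mm behind it (env.grasp_offset is the distance from the TCP to the grasp point, in m); z points along the fingers, y is the line along which they close (so a half turn about z gives the same grasp; the last joint's range is limited). The gripper opens to 85 mm and grips with 20 to 120 N. Pads are 22 mm wide; open, the fingers measure 114 mm over their backs; the gripper's body (76 mm by 85 mm) begins 54 mm behind the grasp point. The pads swing forward as they close: fully open they stand 13 mm farther back than shut.
Start: joints at [-1.354, 0.052, 1.401, -0, 1.689, -0.07], TCP at [0.149, -0.504, 0.231] pointing down, gripper open.
Joint ranges: [-2.9, 2.9], [-0.91, 2.17], [0.12, 2.37], [-1.06, 4.2], [0.26, 2.73], [-2.93, 2.93]. Speed limits (rad/s): [2.57, 2.57, 3.01, 3.14, 3.14, 3.14].

## Interface

Orientations are given as a unit quaternion [x, y, z, w].
In Python, from bench import env gives the robot as it stands.
- The arm moves only by the shell command python3 -m jog 'ROWS' [FORCE]. ROWS is JSON, a list of rows, each a list of 5 numbers: the finger opening in cm, from 0 to 8.54, then the shift along the tool's x, y, z in cm, then the turn about the tool's z in rad. In form: [[gripper, dx, dy, dz, roll], ...]. A call has exactly 8 rows; each row shifts and turns the commanded pose from where the row before left it, along the tool's axes as they then stand; what a row does not reach is not made up. A row lasts 1/12 s, in which the tool goes at most 41.7 mm and 7.16 degrees, less where a joint would pass 70% of its speed; a pose out of reach is approached as far as the arm can. A call with a gripper value outside its range is refused whole. The fingers move at their own pace and stop on an object; FORCE is the grip in N (left out, the last holds). Time passes only in rows, so rows that do not move let the fingers close, or fill a call up. It gives the time, the measured TCP pose, the force, the opening and the grip force at its end, in the units of the state.
- env.get_obs(): the state, without advancing time (a new reading comes with each control period).
- env.snapshot(name): name is "side" or "top"; returns a dict with "frame" (384x512x3 uint8, red, green, blue), "z_map" (384x512 float32, m along the optical axis (not along the pixel's ray), 0 where there is no reading), "K" (3x3 intrinsics, pixels), "position" and "attitude" of the camera in the world. Camera axes: x right, y down, z forward; pixel columns grow to the right and rows downward; lengths in m; the calibration is good to about 2 mm. A picture is of the moment at which its call begins.
- env.close_job(): hands the job in; it is judged then, once.
The state is a dict: "time": time; "joint_pos": joint angles; "joint_velocities": joint speeds; "tau": joint torques, N m; "ee_pos": TCP position; "eef_rot": TCP orientation; "force": force on the tool from outside, world axes, zero at the start; "torque": the same for the moment, N m; "grip_width": finger opening in m; "grip_force": force on a finger pad.
Only numpy, scipy, OpenCV 4.12 (cv2) and the standard library are available. Lean on these libraries where they do the work, as an engineer would, in place of code of your own. Each camera call takes 0.05 s, during which the arm holds its last target. There are 200 camera calls.

## Working session

There is one attempt and no reset: what is moved stays moved. The work goes in short steps, Python scripts to look and compute and a shell command to move; the robot and the scene stay as the last step left them, time stands still between calls to the robot, and variables do not carry over. Pictures are saved under pics/ and viewed, at most 14 in all, crops included, and the job is handed in when it is done.

```bash
ls; mkdir -p pics; cat > h.py <<'E'
import numpy as np, cv2
from scipy.spatial.transform import Rotation as R
from bench import env
def snap(n):
    s=env.snapshot(n); return s
def rot(s):
    a=np.array(s["attitude"]); return a if a.shape==(3,3) else R.from_quat(a).as_matrix()
def cloud(s):
    z=s["z_map"]; K=np.array(s["K"]); v,u=np.mgrid[:z.shape[0],:z.shape[1]]
    c=np.stack([(u-K[0,2])/K[0,0]*z,(v-K[1,2])/K[1,1]*z,z],-1)
    return c@rot(s).T+np.array(s["position"])
E
python3 - <<'E'
from h import *
import pickle
for n in ("top","side"):
    s=snap(n); pickle.dump(s,open(n+".pkl","wb"))
    print(n,s["position"],s["attitude"],s["K"])
    cv2.imwrite(f"pics/{n}0.png",cv2.resize(s["frame"][:,:,::-1],(800,600),interpolation=cv2.INTER_CUBIC))
o=env.get_obs(); print(o)
E
```

```text
pics
top [0.38347393 0.00789728 0.83936728] [-0.69528244  0.71171036 -0.07263869  0.06909642] [[394.3262666    0.         253.19691669]
 [  0.         394.3262666  190.28039414]
 [  0.           0.           1.        ]]
side [ 0.2041954  -0.4116178   0.59519204] [ 0.88019774 -0.29685063  0.11593356 -0.35169738] [[364.36460481   0.         263.96201178]
 [  0.         364.36460481 185.37422706]
 [  0.           0.           1.        ]]
{'time': 0.1, 'joint_pos': array([-1.35432509e+00,  5.27967778e-02,  1.40164872e+00,  6.48253274e-06,
        1.68862954e+00, -7.02942065e-02]), 'joint_velocities': array([-0.00064713, -0.00117414, -0.00049257,  0.00036929,  0.00140082,
        0.00081342]), 'tau': array([ 1.35595368e-03, -3.82582390e+01, -3.60985386e+01, -7.27122188e-05,
        4.84148724e-03,  1.91619546e-05]), 'ee_pos': array([ 0.14846233, -0.50327466,  0.23053174]), 'eef_rot': array([ 9.89737970e-01,  1.42892271e-01, -5.09137968e-05, -7.39446472e-04]), 'force': array([-0.05385343,  0.28457199,  0.45404682]), 'torque': array([ 0.01134133, -0.06893695, -0.00481303]), 'grip_force': 0.0, 'grip_width': 0.08522509870589536}
```

View pics/top0.png

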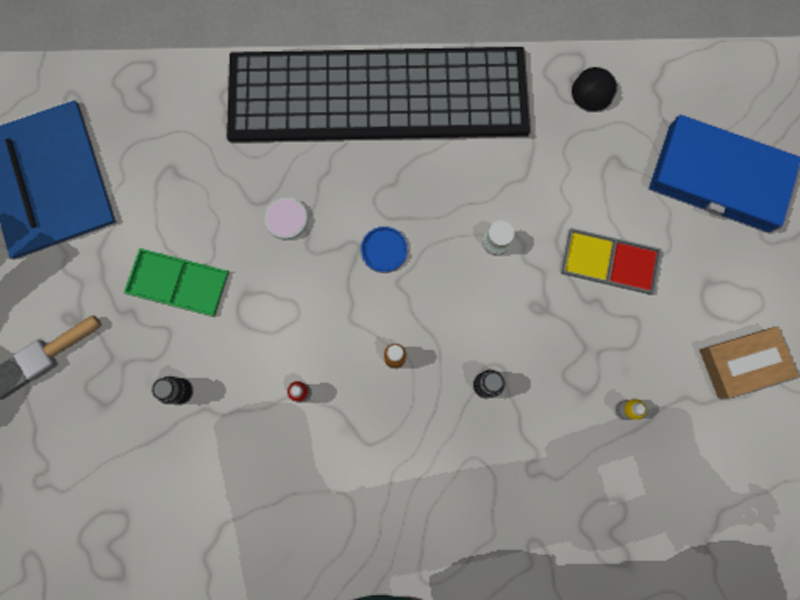

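View pics/side0.png

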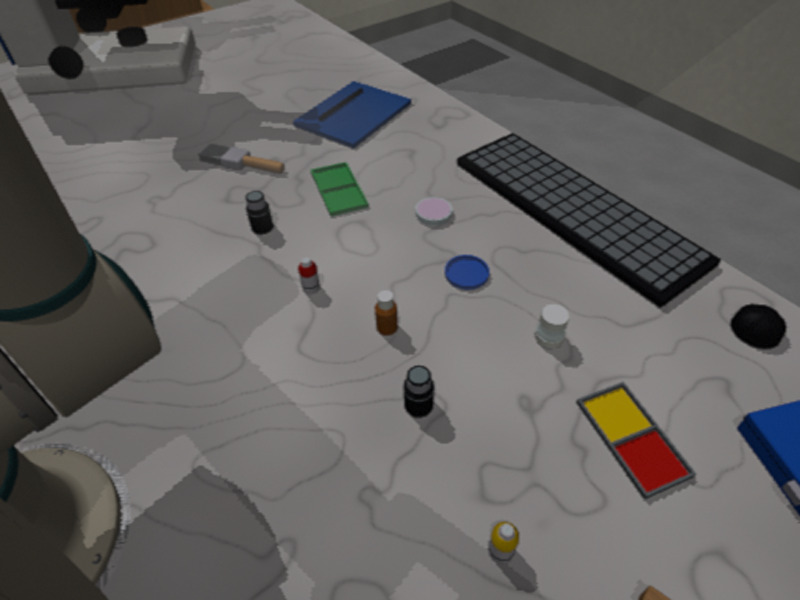

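Top view (in 800x600 px): eyepieces are at (168,390) and (490,383), red objective (298,391), yellow (634,409), bottle (395,354). The green tray is at (177,282), blue dish (385,249), grey tray (611,261) with yellow on the left, petri dish (287,217) and jar (500,235). I'll measure next.

```bash
cat > meas.py <<'E'
from h import *
import pickle,sys
P={}
s=pickle.load(open("top.pkl","rb")); s2=pickle.load(open("side.pkl","rb"))
c=cloud(s); c2=cloud(s2)
def px(u,v): return c[int(v*.64),int(u*.64)]
desk=c[(s["z_map"]>0)]; 
print("desk z", np.median(c[200:380:7,100:400:7,2]), "side desk",np.median(c2[250:300,150:250,2]))
for n,(u,v),h in [("eyeL",(168,390),.062),("red",(297,391),.055),("bottle",(395,354),.062),("eyeR",(490,383),.062),("yel",(636,409),.055),("jar",(500,235),.05),("petri",(287,217),.012)]:
    p=px(u,v)
    for k,cc,ss in (("top",c,s),("side",c2,s2)):
        d=np.hypot(cc[...,0]-p[0],cc[...,1]-p[1]); m=(d<.04)&(ss["z_map"]>0)
        q=cc[m&(cc[...,2]>h-.004)&(cc[...,2]<h+.006)]; a=cc[m&(cc[...,2]>.006)]
        print(n,k,len(q),"topcentre",np.round(np.r_[q.mean(0),(q[:,:2].max(0)+q[:,:2].min(0))/2],4) if len(q) else None,"span",np.round(np.ptp(q[:,:2],axis=0),3) if len(q) else 0,"all",np.round([*(a[:,:2].max(0)+a[:,:2].min(0))/2,*np.ptp(a[:,:2],axis=0),a[:,2].max()],3))
for k,cc,ss in (("top",c,s),("side",c2,s2)):
    hsv=cv2.cvtColor(ss["frame"],cv2.COLOR_RGB2HSV); H,S,V=cv2.split(hsv)
    low=(cc[...,2]<.03)&(ss["z_map"]>0)&(S>140)&(V>50)
    for n,lo,hi,(u,v) in (("green",45,85,(177,282)),("yellow",20,35,(588,257)),("red",0,8,(635,267)),("blue",100,125,(385,249))):
        p=px(u,v); m=low&(H>=lo)&(H<=hi)&(np.hypot(cc[...,0]-p[0],cc[...,1]-p[1])<.08)
        q=cc[m]; r=cv2.minAreaRect((q[:,:2]*1000).astype(np.float32))
        print(n,k,m.sum(),"mean",np.round(q.mean(0),4),"rect mm",np.round(r[0],1),np.round(r[1],1),round(r[2],1))
E
python3 meas.py
```

```text
desk z -0.00010422941718196688 side desk 0.0018760724470670564
eyeL top 171 topcentre [0.4318 0.2947 0.0621 0.4315 0.295 ] span [0.027 0.028] all [0.432 0.293 0.034 0.032 0.065]
eyeL side 92 topcentre [0.4316 0.2922 0.0637 0.4317 0.2951] span [0.027 0.032] all [0.431 0.294 0.036 0.035 0.067]
red top 44 topcentre [0.4262 0.1306 0.0543 0.4262 0.1308] span [0.012 0.014] all [0.426 0.131 0.026 0.026 0.058]
red side 45 topcentre [0.4253 0.128  0.0552 0.4263 0.1291] span [0.017 0.015] all [0.426 0.128 0.026 0.023 0.06 ]
bottle top 80 topcentre [0.4705 0.0047 0.0623 0.4707 0.0051] span [0.018 0.018] all [0.47  0.004 0.028 0.029 0.066]
bottle side 77 topcentre [0.4697 0.0033 0.0639 0.4702 0.0039] span [0.02  0.021] all [0.47  0.003 0.029 0.027 0.067]
eyeR top 163 topcentre [ 0.4307 -0.1172  0.0619  0.4307 -0.1175] span [0.026 0.026] all [ 0.43  -0.116  0.034  0.034  0.067]
eyeR side 194 topcentre [ 0.4299 -0.1192  0.0638  0.4304 -0.1174] span [0.028 0.029] all [ 0.43  -0.118  0.035  0.036  0.067]
yel top 43 topcentre [ 0.3932 -0.2997  0.0539  0.3937 -0.2998] span [0.014 0.014] all [ 0.394 -0
[... 600 characters left out ...]
[0.67  0.153 0.063 0.061 0.018]
green top 1724 mean [0.583  0.3065 0.0042] rect mm [582.4 304.9] [129.2  64.6] 74.1
yellow top 657 mean [ 0.607  -0.2709  0.0031] rect mm [ 607.1 -271.1] [58.3 57.9] 74.3
red top 650 mean [ 0.5909 -0.3319  0.0029] rect mm [ 591.4 -331.5] [58.8 58.1] 75.2
blue top 652 mean [0.6237 0.0172 0.0038] rect mm [622.7  17.3] [63.9 62.2] 10.8
green side 83 mean [0.6112 0.3317 0.0061] rect mm [611.8 320.5] [26.1 69.7] 1.0
yellow side 833 mean [ 0.6092 -0.2717  0.0054] rect mm [ 609.1 -271.9] [59.6 57.5] 75.1
red side 991 mean [ 0.5923 -0.3327  0.0053] rect mm [ 592.6 -332.8] [59.3 57.5] 75.3
blue side 421 mean [0.6258 0.0166 0.0064] rect mm [622.9  15.6] [64.3 61.7] 70.3
```

```bash
cat > go.py <<'E'
from h import *
import sys
o=env.get_obs(); M=R.from_quat(o["eef_rot"]).as_matrix(); p=o["ee_pos"]
print("t",round(o["time"],2),"tcp",np.round(p,4),"yaw",round(np.degrees(np.arctan2(M[1,0],M[0,0])),2),"w",round(o["grip_width"],4),"F",round(o["grip_force"],1),np.round(o["force"],1),"tilt",np.round(M[:,2],3))
for a in sys.argv[1:]:
    q=np.array(eval(a)); print(a,"-> cm",np.round(M.T@(q-p)*100,2))
E
python3 -m jog '[[8,0,0,0.5,-0.124],[8,0,0,0.5,-0.124],[8,0,0,0.5,-0.124],[8,0,0,0.5,-0.124],[8,0,0,0.5,-0.124],[8,0,0,0.5,-0.124],[8,0,0,0.5,-0.124],[8,0,0,0.5,-0.124]]' 40
python3 go.py .3935,-.3005,.1
```

```text
time: 0.77
ee_pos: [0.1485, -0.5033, 0.1906]
eef_rot: [0.801, 0.599, 0.0, -0.0]
force: [0.6, 0.5, -0.6]
grip_width: 0.08
grip_force: 0.0
t 0.77 tcp [ 0.1485 -0.5033  0.1906] yaw 73.62 w 0.08 F 0.0 [ 0.6  0.5 -0.6] tilt [-0.     0.001 -1.   ]
.3935,-.3005,.1 -> cm [26.36 17.79  9.07]
```

```bash

python3 -m jog '[[8,2.9,2,0.6,0],[8,2.9,2,0.6,0],[8,2.9,2,0.6,0],[8,2.9,2,0.6,0],[8,2.9,2,0.6,0],[8,2.9,2,0.6,0],[8,2.9,2,0.6,0],[8,2.9,2,0.6,0]]' >/dev/null
python3 -m jog '[[8,0.8,0.45,1,0],[8,0.8,0.45,1,0],[8,0.8,0.45,1,0],[8,0.8,0.45,1,0],[8,0,0,0.3,-0.024],[7,0,0,0,0],[7,0,0,0,0],[7,0,0,0,0]]'
python3 go.py .3935,-.3005,.01
```

```text
time: 2.1
ee_pos: [0.3948, -0.3028, 0.1009]
eef_rot: [0.796, 0.606, -0.0, 0.001]
force: [-0.2, -0.2, 0.1]
grip_width: 0.0696
grip_force: 0.0
t 2.1 tcp [ 0.3948 -0.3028  0.1009] yaw 74.58 w 0.0696 F 0.0 [-0.2 -0.2  0.1] tilt [ 0.001 -0.001 -1.   ]
.3935,-.3005,.01 -> cm [ 0.19 -0.19  9.09]
```

```bash

python3 -m jog '[[7,0.2,-0.2,1,0],[7,0,0,1.3,0],[7,0,0,1.3,0],[7,0,0,1.3,0],[7,0,0,1.3,0],[7,0,0,1.2,0],[7,0,0,1,0],[7,0,0,0.7,0]]' >/dev/null
python3 -m jog '[[6,0,0,0,0],[5,0,0,0,0],[4,0,0,0,0],[3.5,0,0,0,0],[3,0,0,0,0],[2.5,0,0,0,0],[2,0,0,0,0],[2,0,0,0,0]]' 40
python3 go.py .608,-.2715,.09
```

```text
time: 3.43
ee_pos: [0.394, -0.2999, 0.01]
eef_rot: [0.795, 0.606, 0.0, 0.001]
force: [-1.2, 0.6, 5.7]
grip_width: 0.0248
grip_force: 39.3
t 3.43 tcp [ 0.394  -0.2999  0.01  ] yaw 74.65 w 0.0248 F 39.3 [-1.2  0.6  5.7] tilt [ 0.001 -0.001 -1.   ]
.608,-.2715,.09 -> cm [ 8.4  19.9  -7.98]
```

```bash

python3 -m jog '[[2,0,0,-0.5,0],[2,0,0,-1.5,0],[2,0,0,-2,0],[2,0,0,-2,0],[2,0,0,-1.5,0],[2,0,0.5,-0.5,0],[2,0.5,1.5,0,0],[2,0.9,2,0,0]]' >/dev/null
python3 -m jog '[[2,1,2.4,0,0],[2,1,2.4,0,0],[2,1,2.4,0,0],[2,1,2.4,0,0],[2,1,2.4,0,0],[2,1,2,0,0],[2,0.7,1.3,0,0],[2,0.3,0.6,0,0]]'
python3 go.py .608,-.2715,.014
python3 - <<'E'
from h import *
s=snap("side"); cv2.imwrite("pics/s1.png",cv2.resize(s["frame"][180:384,256:512,::-1],(768,612))[:600])
E
```

```text
time: 4.77
ee_pos: [0.6091, -0.2701, 0.0875]
eef_rot: [0.795, 0.607, -0.0, -0.001]
force: [0.1, 0.4, -1.0]
grip_width: 0.0247
grip_force: 39.5
t 4.77 tcp [ 0.6091 -0.2701  0.0875] yaw 74.73 w 0.0247 F 39.5 [ 0.1  0.4 -1. ] tilt [-0.001  0.001 -1.   ]
.608,-.2715,.014 -> cm [-0.17 -0.05  7.35]
```

View pics/s1.png

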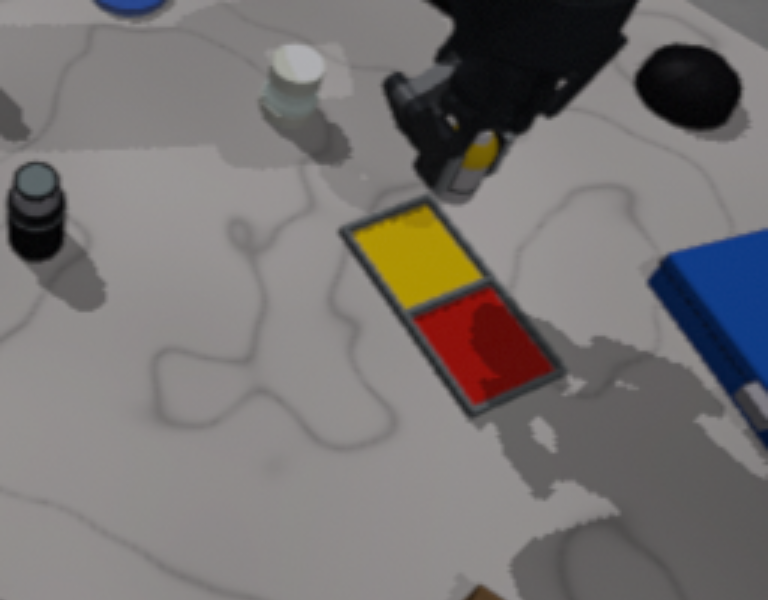

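The yellow objective is held upright at (475,160) in the crop, in line with the yellow bay. I'll lower it slowly.

```bash

python3 -m jog '[[2,-0.2,0,1,0],[2,0,0,1.3,0],[2,0,0,1.3,0],[2,0,0,1.3,0],[2,0,0,1,0],[2,0,0,0.7,0],[2,0,0,0.4,0],[2,0,0,0.3,0]]'
python3 -m jog '[[2,0,0,0,0],[2.8,0,0,0,0],[3.2,0,0,0,0],[4,0,0,0,0],[5,0,0,0,0],[6,0,0,0,0],[6.5,0,0,0,0],[6.5,0,0,-1,0]]'
python3 -m jog '[[6.5,0,0,-1,0],[6.5,0,0,-2,0],[6.5,0,0,-2,0],[6.5,0,0,-2,0],[7,0,0,-1,0],[7,0,0,0,0],[7,0,0,0,0],[7,0,0,0,0]]' > /dev/null
python3 go.py .426,.1298,.11
```

```text
time: 5.48
ee_pos: [0.607, -0.2732, 0.0157]
eef_rot: [0.795, 0.606, -0.0, -0.0]
force: [-0.2, 0.2, -1.4]
grip_width: 0.0245
grip_force: 39.5
time: 6.15
ee_pos: [0.606, -0.2726, 0.0243]
eef_rot: [0.795, 0.606, -0.001, -0.002]
force: [-0.0, 0.1, -0.1]
grip_width: 0.0652
grip_force: 0.0
t 6.82 tcp [ 0.6066 -0.2729  0.1049] yaw 74.64 w 0.0697 F 0.0 [ 0.4 -0.7 -0.6] tilt [-0.002  0.001 -1.   ]
.426,.1298,.11 -> cm [ 34.05 -28.08  -0.44]
```

```bash

python3 -m jog '[[7,1.5,-1.2,0,0],[7,2.6,-2.1,0,0],[7,2.6,-2.1,0,0],[7,2.6,-2.1,0,0],[7,2.6,-2.1,0,0],[7,2.6,-2.1,0,0],[7,2.6,-2.1,0,0],[7,2.6,-2.1,0,0]]' >/dev/null
python3 -m jog '[[7,2.6,-2.1,0,0],[7,2.6,-2.1,0,0],[7,2.6,-2.1,0,0],[7,2.6,-2.1,0,0],[7,2,-2,0,0],[7,1.5,-1.3,0,0],[7,0.5,-0.5,0,0],[7,0,0,0,0]]'
python3 go.py .426,.1298,.01
python3 - <<'E'
from h import *
s=snap("side"); c=cloud(s); m=(np.hypot(c[...,0]-.607,c[...,1]+.272)<.035)&(c[...,2]>.02)&(s["z_map"]>0); q=c[m]; print(m.sum(),q.max(0),np.ptp(q,axis=0),(q.max(0)+q.min(0))/2)
cv2.imwrite("pics/s2.png",cv2.resize(s["frame"][180:384,256:512,::-1],(768,612))[:600])
E
```

```text
time: 8.15
ee_pos: [0.4255, 0.1309, 0.1053]
eef_rot: [0.795, 0.607, -0.001, -0.0]
force: [0.7, -0.6, -0.2]
grip_width: 0.0699
grip_force: 0.0
t 8.15 tcp [0.4255 0.1309 0.1053] yaw 74.78 w 0.0699 F 0.0 [ 0.7 -0.6 -0.2] tilt [-0.002 -0.    -1.   ]
.426,.1298,.01 -> cm [-0.08  0.09  9.53]
295 [ 0.61691799 -0.26211052  0.06284597] [0.02425658 0.02563928 0.04281693] [ 0.6047897  -0.27493016  0.04143751]
```

View pics/s2.png

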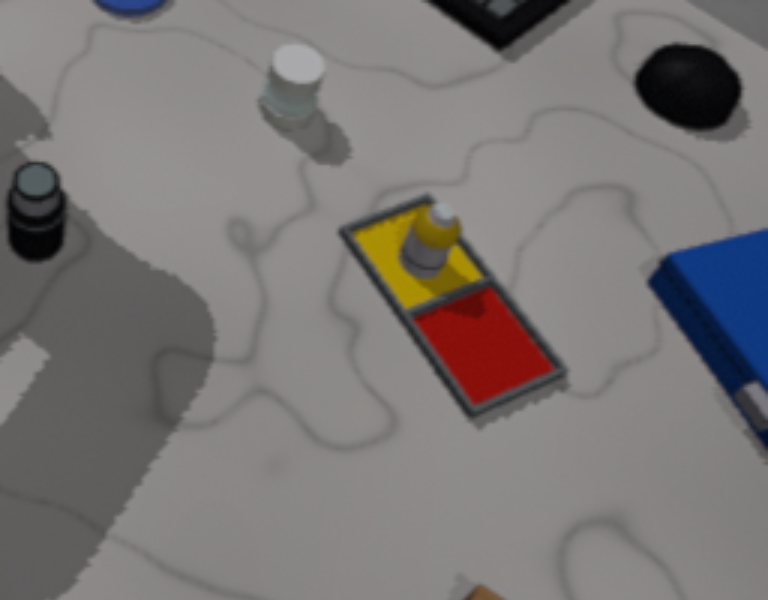

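```bash

python3 - <<'E'
from h import *
s=snap("top"); c=cloud(s); Z=s["z_map"]>0
d=(np.hypot(c[...,0]-.605,c[...,1]+.274)<.03)&Z
for a,b in ((.02,.035),(.035,.045),(.045,.054),(.054,.07)):
    q=c[d&(c[...,2]>a)&(c[...,2]<b)]; print("top",a,len(q),np.round(q.mean(0),4) if len(q) else '')
s=snap("side"); c=cloud(s); K=np.array(s["K"])
for z in (.003,.058):
    p=(np.array([.605,-.274,z])-s["position"])@rot(s); u=K@p/p[2]; print((u[0]-256)*3,(u[1]-180)*3)
E
```

```text
top 0.02 30 [ 0.6001 -0.2672  0.0269]
top 0.035 30 [ 0.6007 -0.2689  0.0407]
top 0.045 72 [ 0.6048 -0.2711  0.049 ]
top 0.054 38 [ 0.6051 -0.2736  0.0573]
413.3076973965355 262.6271777925549
437.48934620678745 212.6799296306779
```

The lean in the picture is just perspective, because a vertical line projects the same way there. The top reads 57–58 mm, so the yellow objective stands upright in its bay. Next is red.

```bash

python3 -m jog '[[7,-0.1,0.1,1,0],[7,0,0,1.4,0],[7,0,0,1.4,0],[7,0,0,1.4,0],[7,0,0,1.4,0],[7,0,0,1.3,0],[7,0,0,1,0],[7,0,0,0.6,0]]' >/dev/null
python3 -m jog '[[6,0,0,0,0],[5,0,0,0,0],[4,0,0,0,0],[3.5,0,0,0,0],[3,0,0,0,0],[2.5,0,0,0,0],[2,0,0,0,0],[2,0,0,0,0]]' 40
python3 -m jog '[[2,0,0,-0.5,0],[2,0,0,-1.5,0],[2,0,0,-2,0],[2,0,0,-2,0],[2,0,0,-2,0],[2,0,0,-1,0],[2,-0.5,0.3,0,0],[2,-1,0.6,0,0]]'
python3 go.py .592,-.332,.10
```

```text
time: 9.63
ee_pos: [0.4276, 0.129, 0.012]
eef_rot: [0.795, 0.606, 0.0, 0.0]
force: [-2.1, 0.1, 6.1]
grip_width: 0.025
grip_force: 39.1
time: 10.3
ee_pos: [0.4319, 0.1122, 0.101]
eef_rot: [0.795, 0.607, 0.0, 0.0]
force: [-0.5, -0.8, -2.3]
grip_width: 0.0251
grip_force: 39.4
t 10.3 tcp [0.4319 0.1122 0.101 ] yaw 74.73 w 0.0251 F 39.4 [-0.5 -0.8 -2.3] tilt [ 0.  0. -1.]
.592,-.332,.10 -> cm [-38.63  27.14   0.1 ]
```

```bash

python3 -m jog '[[2,-2.2,1.5,0,0],[2,-2.8,2,0,0],[2,-2.8,2,0,0],[2,-2.8,2,0,0],[2,-2.8,2,0,0],[2,-2.8,2,0,0],[2,-2.8,2,0,0],[2,-2.8,2,0,0]]' >/dev/null
python3 -m jog '[[2,-2.8,2,0,0],[2,-2.8,2,0,0],[2,-2.8,2,0,0],[2,-2.8,2,0,0],[2,-2.6,1.7,0,0],[2,-1.8,1.2,0,0],[2,-1,0.5,0,0],[2,-0.2,0.1,0,0]]' >/dev/null
python3 -m jog '[[2,0,0,0,0],[2,0,0,1,0],[2,0,0,1,0],[2,0,0,1,0],[2,0,0,1,0],[2,0,0,0.5,0],[2,0,0,0,0],[2,0,0,0,0]]' 
python3 go.py .592,-.332,.0155
```

```text
time: 12.3
ee_pos: [0.59, -0.3315, 0.0559]
eef_rot: [0.795, 0.606, -0.0, -0.0]
force: [-0.8, -0.0, -1.5]
grip_width: 0.0245
grip_force: 39.5
t 12.3 tcp [ 0.59   -0.3315  0.0559] yaw 74.66 w 0.0245 F 39.5 [-0.8 -0.  -1.5] tilt [-0.001  0.    -1.   ]
.592,-.332,.0155 -> cm [0.   0.21 4.04]
```

```bash

python3 -m jog '[[2,0,0.2,0.6,0],[2,0,0,0.9,0],[2,0,0,0.9,0],[2,0,0,0.7,0],[2,0,0,0.4,0],[2,0,0,0.3,0],[2,0,0,0.2,0],[2,0,0,0,0]]'
python3 -m jog '[[2,0,0,0,0],[2.8,0,0,0,0],[3.2,0,0,0,0],[4,0,0,0,0],[5,0,0,0,0],[6,0,0,0,0],[6.5,0,0,0,0],[6.5,0,0,-1,0]]'
python3 -m jog '[[6.5,0,0,-1,0],[6.5,0,0,-2,0],[6.5,0,0,-2,0],[6.5,0,0,-2,0],[7,0,0,-1,0],[7,1,0,0,0],[7,2,-1,0,0],[7,2,-1,0,0]]' > /dev/null
python3 go.py .4305,-.1175,.11
```

```text
time: 12.97
ee_pos: [0.5919, -0.3322, 0.0159]
eef_rot: [0.795, 0.606, -0.0, -0.0]
force: [0.9, -0.3, -1.5]
grip_width: 0.0248
grip_force: 39.5
time: 13.63
ee_pos: [0.5909, -0.3315, 0.0242]
eef_rot: [0.795, 0.606, -0.001, -0.002]
force: [-1.3, 0.5, -0.1]
grip_width: 0.0649
grip_force: 0.0
t 14.3 tcp [ 0.5856 -0.2777  0.1052] yaw 74.59 w 0.0701 F 0.0 [ 0.9 -0.7 -1.4] tilt [-0.001  0.001 -1.   ]
.4305,-.1175,.11 -> cm [ 11.33 -19.21  -0.46]
```

```bash

python3 -m jog '[[7,1.5,-2.5,0,0],[7,1.7,-2.9,0,0],[7,1.7,-2.9,0,0],[7,1.7,-2.9,0,0],[7,1.7,-2.9,0,0],[7,1.5,-2.5,0,0],[7,1.1,-1.8,0,0],[7,0.4,-0.8,0,0]]' >/dev/null
python3 -m jog '[[8,0,0,0,0],[8,0,0,1,0],[8,0,0,1,0],[8,0,0,1,0],[8,0,0,0,0],[8,0,0,0,0],[8,0,0,0,0],[8,0,0,0,0]]' 
python3 go.py .4305,-.1175,.011
python3 - <<'E'
from h import *
s=snap("top"); c=cloud(s); Z=s["z_map"]>0
for x,y in ((.605,-.274),(.591,-.332)):
  d=(np.hypot(c[...,0]-x,c[...,1]-y)<.03)&Z
  q=c[d&(c[...,2]>.053)]; print(len(q),np.round(q.mean(0),4)); q=c[d&(c[...,2]>.015)]; print(np.round((q.max(0)+q.min(0))/2,3),np.ptp(q,axis=0))
cv2.imwrite("pics/t3.png",cv2.resize(s["frame"][:,:,::-1],(800,600)))
E
```

```text
time: 15.63
ee_pos: [0.4311, -0.1192, 0.0766]
eef_rot: [0.795, 0.606, 0.0, 0.0]
force: [0.6, -0.3, 0.5]
grip_width: 0.0798
grip_force: 0.0
t 15.63 tcp [ 0.4311 -0.1192  0.0766] yaw 74.63 w 0.0798 F 0.0 [ 0.6 -0.3  0.5] tilt [ 0. -0. -1.]
.4305,-.1175,.011 -> cm [ 0.15 -0.11  6.56]
45 [ 0.6061 -0.2732  0.0566]
[ 0.606 -0.274  0.038] [0.02536901 0.02667568 0.04511353]
45 [ 0.5918 -0.3289  0.0568]
[ 0.591 -0.33   0.038] [0.02575881 0.02705187 0.04577453]
```

View pics/t3.png

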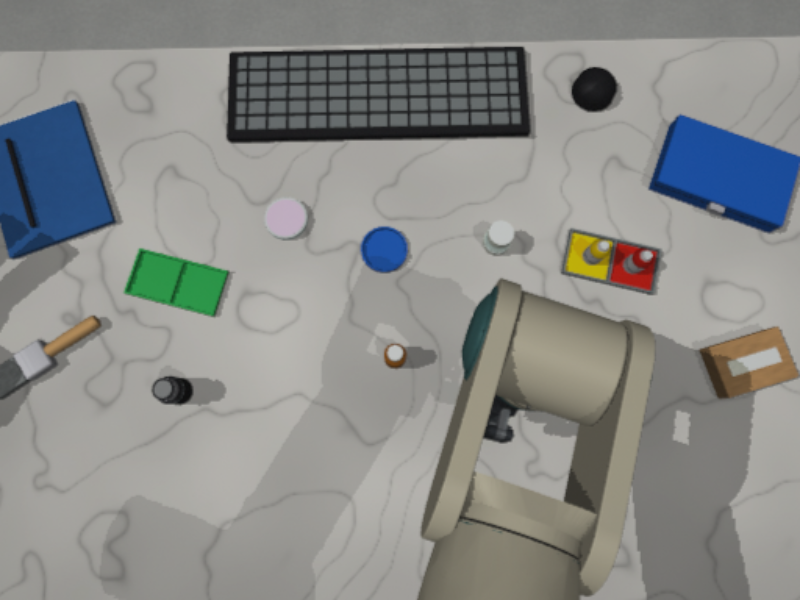

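Both objectives stand in their bays, yellow at (600,248) and red at (642,262). Next I'll grasp the right eyepiece.

```bash

python3 -m jog '[[8,0.15,-0.1,0.6,0],[8,0,0,1,0],[8,0,0,1,0],[8,0,0,1,0],[8,0,0,1,0],[8,0,0,1,0],[8,0,0,0.7,0],[8,0,0,0.3,0]]' >/dev/null
python3 -m jog '[[7,0,0,0,0],[6,0,0,0,0],[5,0,0,0,0],[4.5,0,0,0,0],[4,0,0,0,0],[3.5,0,0,0,0],[3,0,0,0,0],[3,0,0,0,0]]' 40
python3 -m jog '[[3,0,0,0,0],[3,0,0,-1.5,0],[3,0,0,-2,0],[3,0,0,-2,0],[3,0,0,-2,0],[3,0,0,-1.5,0],[3,0.5,-0.1,0,0],[3,1,-0.2,0,0]]'
python3 go.py .591,.336,.10
```

```text
time: 17.02
ee_pos: [0.4305, -0.1173, 0.0109]
eef_rot: [0.795, 0.606, 0.0, 0.0]
force: [-2.1, 0.3, 5.2]
grip_width: 0.0351
grip_force: 39.6
time: 17.68
ee_pos: [0.4314, -0.1021, 0.1002]
eef_rot: [0.796, 0.606, 0.0, 0.001]
force: [0.4, -0.0, -0.9]
grip_width: 0.0347
grip_force: 40.1
t 17.68 tcp [ 0.4314 -0.1021  0.1002] yaw 74.57 w 0.0347 F 40.1 [ 0.4 -0.  -0.9] tilt [ 0.001 -0.001 -1.   ]
.591,.336,.10 -> cm [4.647e+01 3.730e+00 1.000e-02]
```

```bash

python3 -m jog '[[3,2.2,0.2,0,0],[3,3.3,0.3,0,0],[3,3.3,0.3,0,0],[3,3.3,0.3,0,0],[3,3.3,0.3,0,0],[3,3.3,0.3,0,0],[3,3.3,0.3,0,0],[3,3.3,0.3,0,0]]' >/dev/null
python3 -m jog '[[3,3.3,0.3,0,0],[3,3.3,0.2,0,0],[3,3.3,0.2,0,0],[3,3.3,0.2,0,0],[3,3.3,0.2,0,0],[3,2.6,0.2,0,0],[3,1.5,0.1,0,0],[3,0.6,0,0,0]]' >/dev/null
python3 -m jog '[[3,0,0,0,0],[3,0,0,1,0],[3,0,0,1,0],[3,0,0,1,0],[3,0,0,1,0],[3,0,0,0.5,0],[3,0,0,0,0],[3,0,0,0,0]]' 
python3 go.py .591,.336,.0145
```

```text
time: 19.68
ee_pos: [0.59, 0.3363, 0.0549]
eef_rot: [0.795, 0.606, -0.0, -0.0]
force: [0.4, 1.0, -0.6]
grip_width: 0.0352
grip_force: 40.1
t 19.68 tcp [0.59   0.3363 0.0549] yaw 74.63 w 0.0352 F 40.1 [ 0.4  1.  -0.6] tilt [-0.001 -0.    -1.   ]
.591,.336,.0145 -> cm [-0.    0.11  4.04]
```

```bash

python3 -m jog '[[3,0,0.1,0.6,0],[3,0,0,0.9,0],[3,0,0,0.9,0],[3,0,0,0.7,0],[3,0,0,0.4,0],[3,0,0,0.3,0],[3,0,0,0.2,0],[3,0,0,0,0]]'
python3 -m jog '[[3,0,0,0,0],[3.7,0,0,0,0],[4.2,0,0,0,0],[5,0,0,0,0],[6,0,0,0,0],[6.5,0,0,0,0],[7,0,0,0,0],[7,0,0,-1,0]]'
python3 -m jog '[[7,0,0,-1,0],[7,0,0,-2,0],[7,0,0,-2,0],[7,0,0,-2,0],[7,0,0,-1,0],[7,-1,-1,0,0],[7,-1,-2,0,0],[7,-1,-2,0,0]]' > /dev/null
python3 go.py .4317,.2945,.11
```

```text
time: 20.35
ee_pos: [0.5909, 0.3363, 0.0148]
eef_rot: [0.795, 0.606, -0.0, 0.0]
force: [-0.2, -0.1, -0.6]
grip_width: 0.0349
grip_force: 40.1
time: 21.02
ee_pos: [0.5898, 0.3357, 0.0231]
eef_rot: [0.795, 0.606, -0.002, -0.0]
force: [-1.3, -0.0, -0.3]
grip_width: 0.07
grip_force: 0.0
t 21.68 tcp [0.5346 0.3203 0.1058] yaw 74.61 w 0.0699 F 0.0 [-0.3  0.7  0. ] tilt [ 0.001  0.    -1.   ]
.4317,.2945,.11 -> cm [-5.22 -9.23 -0.43]
```

```bash

python3 -m jog '[[8,-1.2,-2,0,0],[8,-1.2,-2,0,0],[8,-1.2,-2.2,0,0],[8,-0.9,-1.8,0,0],[8,-0.5,-0.9,0,0],[8,-0.2,-0.3,0,0],[8,0,0,1,0],[8,0,0,1,0]]' >/dev/null
python3 -m jog '[[8,0,0,1,0],[8,0,0,0,0],[8,0,0,0,0],[8,0,0,0,0],[8,0,0,0,0],[8,0,0,0,0],[8,0,0,0,0],[8,0,0,0,0]]' >/dev/null
python3 go.py .4317,.2945,.011
python3 - <<'E'
from h import *
s=snap("top"); c=cloud(s); Z=s["z_map"]>0
for x,y in ((.591,.336),):
  d=(np.hypot(c[...,0]-x,c[...,1]-y)<.03)&Z
  q=c[d&(c[...,2]>.06)]; print(len(q),np.round(q.mean(0),4)); q=c[d&(c[...,2]>.015)]; print(np.round((q.max(0)+q.min(0))/2,3),np.ptp(q,axis=0))
E
```

```text
t 23.02 tcp [0.4326 0.295  0.0755] yaw 74.64 w 0.0801 F 0.0 [-0.6  0.1  0.2] tilt [ 0.  0. -1.]
.4317,.2945,.011 -> cm [-0.07 -0.07  6.45]
162 [0.5902 0.3351 0.0652]
[0.59  0.334 0.042] [0.03538302 0.03332025 0.05335022]
```

```bash

python3 -m jog '[[8,-0.1,-0.1,0.5,0],[8,0,0,1,0],[8,0,0,1,0],[8,0,0,1,0],[8,0,0,1,0],[8,0,0,1,0],[8,0,0,0.7,0],[8,0,0,0.3,0]]' >/dev/null
python3 -m jog '[[7,0,0,0,0],[6,0,0,0,0],[5,0,0,0,0],[4.5,0,0,0,0],[4,0,0,0,0],[3.5,0,0,0,0],[3,0,0,0,0],[3,0,0,0,0]]' 40
python3 -m jog '[[3,0,0,0,0],[3,0,0,-1.5,0],[3,0,0,-2,0],[3,0,0,-2,0],[3,0,0,-2,0],[3,0,0,-1.5,0],[3,0,0.5,0,0],[3,0,1,0,0]]'
python3 go.py .574,.275,.10
```

```text
time: 24.4
ee_pos: [0.4315, 0.2944, 0.0109]
eef_rot: [0.795, 0.606, 0.0, 0.0]
force: [-0.8, -0.0, 4.0]
grip_width: 0.035
grip_force: 39.6
time: 25.07
ee_pos: [0.4457, 0.2904, 0.1001]
eef_rot: [0.795, 0.607, 0.0, 0.0]
force: [-0.1, -0.7, -1.6]
grip_width: 0.0347
grip_force: 40.1
t 25.07 tcp [0.4457 0.2904 0.1001] yaw 74.7 w 0.0347 F 40.1 [-0.1 -0.7 -1.6] tilt [ 0.  0. -1.]
.574,.275,.10 -> cm [ 1.9  12.78  0.02]
```

```bash

python3 -m jog '[[3,0.2,1.5,0,0],[3,0.3,2.2,0,0],[3,0.4,2.5,0,0],[3,0.4,2.5,0,0],[3,0.3,2,0,0],[3,0.2,1.4,0,0],[3,0.1,0.7,0,0],[3,0,0,0,0]]' >/dev/null
python3 -m jog '[[3,0,0,0,0],[3,0,0,1,0],[3,0,0,1,0],[3,0,0,1,0],[3,0,0,1,0],[3,0,0,0.5,0],[3,0,0,0,0],[3,0,0,0,0]]' 
python3 go.py .574,.275,.0145
```

```text
time: 26.4
ee_pos: [0.5739, 0.2746, 0.0548]
eef_rot: [0.795, 0.606, -0.0, -0.0]
force: [-0.2, 0.6, -1.0]
grip_width: 0.0352
grip_force: 40.2
t 26.4 tcp [0.5739 0.2746 0.0548] yaw 74.65 w 0.0352 F 40.2 [-0.2  0.6 -1. ] tilt [-0.001 -0.    -1.   ]
.574,.275,.0145 -> cm [0.04 0.01 4.03]
```

```bash

python3 -m jog '[[3,0,0,0.6,0],[3,0,0,0.9,0],[3,0,0,0.9,0],[3,0,0,0.7,0],[3,0,0,0.4,0],[3,0,0,0.3,0],[3,0,0,0.2,0],[3,0,0,0,0]]'
python3 -m jog '[[3,0,0,0,0],[3.7,0,0,0,0],[4.2,0,0,0,0],[5,0,0,0,0],[6,0,0,0,0],[6.5,0,0,0,0],[7,0,0,0,0],[7,0,0,-1,0]]'
python3 -m jog '[[7,0,0,-1,0],[7,0,0,-2,0],[7,0,0,-2,0],[7,0,0,-2,0],[7,0,0,-1,0],[7,-1,-0.5,0,0],[7,-2,-1,0,0],[7,-2,-1,0,0]]' > /dev/null
python3 go.py .470,.0045,.11
```

```text
time: 27.07
ee_pos: [0.574, 0.2746, 0.0149]
eef_rot: [0.795, 0.606, -0.0, -0.0]
force: [0.3, -0.5, -1.0]
grip_width: 0.0352
grip_force: 40.2
time: 27.73
ee_pos: [0.5728, 0.2741, 0.0233]
eef_rot: [0.795, 0.606, -0.002, -0.0]
force: [-0.4, 0.5, -0.4]
grip_width: 0.0703
grip_force: 0.0
t 28.4 tcp [0.5365 0.2329 0.1058] yaw 74.68 w 0.0701 F 0.0 [ 0.5 -0.7 -0.4] tilt [ 0.001  0.    -1.   ]
.470,.0045,.11 -> cm [-23.78  -0.38  -0.43]
```

```bash

python3 -m jog '[[8,-3,-0.1,0,0],[8,-3.4,-0.1,0,0],[8,-3.4,-0.1,0,0],[8,-3.4,-0.1,0,0],[8,-3.4,0,0,0],[8,-3.4,0,0,0],[8,-2.6,0,0,0],[8,-1.2,0,0,0]]' >/dev/null
python3 -m jog '[[8,0,0,1,0],[8,0,0,1,0],[8,0,0,1,0],[8,0,0,0,0],[8,0,0,0,0],[8,0,0,0,0],[8,0,0,0,0],[8,0,0,0,0]]' >/dev/null
python3 go.py .470,.0045,.010
python3 - <<'E'
from h import *
s=snap("top"); c=cloud(s); Z=s["z_map"]>0
for x,y in ((.591,.336),(.574,.275)):
  d=(np.hypot(c[...,0]-x,c[...,1]-y)<.03)&Z
  q=c[d&(c[...,2]>.06)]; print(len(q),np.round(q.mean(0),4)); q=c[d&(c[...,2]>.015)]; print(np.round((q.max(0)+q.min(0))/2,3),np.ptp(q,axis=0))
E
```

```text
t 29.73 tcp [0.4702 0.0049 0.0757] yaw 74.67 w 0.0801 F 0.0 [ 0.3 -0.2  0.2] tilt [ 0.001 -0.    -1.   ]
.470,.0045,.010 -> cm [-0.05 -0.02  6.57]
163 [0.59   0.3352 0.065 ]
[0.59  0.334 0.042] [0.03555181 0.03308667 0.05372294]
160 [0.5737 0.2752 0.0652]
[0.573 0.274 0.043] [0.03361388 0.03243515 0.05441799]
```

```bash

python3 -m jog '[[8,0,0,0.6,0],[8,0,0,1,0],[8,0,0,1,0],[8,0,0,1,0],[8,0,0,1,0],[8,0,0,1,0],[8,0,0,0.6,0],[8,0,0,0.4,0]]' >/dev/null
python3 -m jog '[[7,0,0,0,0],[6,0,0,0,0],[5,0,0,0,0],[4,0,0,0,0],[3.5,0,0,0,0],[3,0,0,0,0],[2.5,0,0,0,0],[2.5,0,0,0,0]]' 25
python3 -m jog '[[2.5,0,0,0,0],[2.5,0,0,-1.5,0],[2.5,0,0,-2,0],[2.5,0,0,-2,0],[2.5,0,0,-2,0],[2.5,0,0,-1.5,0],[2.5,0,0.5,0,0],[2.5,0,1,0,0]]'
python3 go.py .623,.0165,.10
```

```text
time: 31.12
ee_pos: [0.4703, 0.0046, 0.0098]
eef_rot: [0.795, 0.606, 0.0, 0.0]
force: [-1.1, -0.5, 2.8]
grip_width: 0.0291
grip_force: 24.8
time: 31.78
ee_pos: [0.4845, 0.0007, 0.0994]
eef_rot: [0.795, 0.606, 0.0, 0.0]
force: [-0.2, 0.4, -1.3]
grip_width: 0.0295
grip_force: 24.9
t 31.78 tcp [0.4845 0.0007 0.0994] yaw 74.66 w 0.0295 F 24.9 [-0.2  0.4 -1.3] tilt [ 0.001 -0.    -1.   ]
.623,.0165,.10 -> cm [ 5.18 12.94 -0.04]
```

```bash

python3 -m jog '[[2.5,0.6,1.5,0,0],[2.5,0.9,2.2,0,0],[2.5,1,2.5,0,0],[2.5,1,2.5,0,0],[2.5,0.8,2.1,0,0],[2.5,0.6,1.4,0,0],[2.5,0.3,0.7,0,0],[2.5,0,0,0,0]]' >/dev/null
python3 -m jog '[[2.5,0,0,0,0],[2.5,0,0,1,0],[2.5,0,0,1,0],[2.5,0,0,1,0],[2.5,0,0,1,0],[2.5,0,0,0.5,0],[2.5,0,0,0,0],[2.5,0,0,0,0]]' 
python3 go.py .623,.0165,.0135
```

```text
time: 33.12
ee_pos: [0.6223, 0.0166, 0.0539]
eef_rot: [0.795, 0.606, -0.0, -0.0]
force: [0.1, -0.4, 0.0]
grip_width: 0.0293
grip_force: 24.9
t 33.12 tcp [0.6223 0.0166 0.0539] yaw 74.64 w 0.0293 F 24.9 [ 0.1 -0.4  0. ] tilt [-0.001 -0.    -1.   ]
.623,.0165,.0135 -> cm [0.01 0.07 4.04]
```

```bash

python3 -m jog '[[2.5,0,0.1,0.6,0],[2.5,0,0,0.9,0],[2.5,0,0,0.9,0],[2.5,0,0,0.7,0],[2.5,0,0,0.4,0],[2.5,0,0,0.3,0],[2.5,0,0,0.2,0],[2.5,0,0,0,0]]'
python3 -m jog '[[2.5,0,0,0,0],[3.1,0,0,0,0],[3.6,0,0,0,0],[4.5,0,0,0,0],[5.5,0,0,0,0],[6.5,0,0,0,0],[7,0,0,0,0],[7,0,0,-1,0]]'
python3 -m jog '[[7,0,0,-1,0],[7,0,0,-2,0],[7,0,0,-2,0],[7,0,0,-2,0],[7,0,0,-2,0],[7,0,0,-1,0],[7,0,-2,0,0],[7,-1,-3,0,0]]' > /dev/null
python3 -m jog '[[7,-1,-3,0,0],[7,-1,-3,0,0],[7,-1,-3,0,0],[7,-1,-2,0,0],[7,-1,-2,0,0],[7,-1,-1,0,0],[7,0,0,0,0],[7,0,0,0,0]]'
python3 - <<'E'
from h import *
s=snap("top"); c=cloud(s); Z=s["z_map"]>0
for x,y,h in ((.606,-.273,.053),(.591,-.331,.053),(.591,.336,.06),(.574,.275,.06),(.623,.017,.06),(.67,.154,.01)):
  d=(np.hypot(c[...,0]-x,c[...,1]-y)<.03)&Z
  q=c[d&(c[...,2]>h)]; print(len(q),np.round(q.mean(0),4) if len(q) else 0)
cv2.imwrite("pics/t9.png",cv2.resize(s["frame"][:,:,::-1],(800,600)))
s=snap("side"); cv2.imwrite("pics/s9.png",cv2.resize(s["frame"][:,:,::-1],(800,600)))
E
```

```text
time: 33.78
ee_pos: [0.6233, 0.0164, 0.0139]
eef_rot: [0.795, 0.606, -0.0, -0.0]
force: [0.3, -1.3, -0.3]
grip_width: 0.029
grip_force: 24.9
time: 34.45
ee_pos: [0.6221, 0.0164, 0.0224]
eef_rot: [0.795, 0.606, -0.002, -0.001]
force: [-0.2, 0.1, -0.3]
grip_width: 0.0701
grip_force: 0.0
time: 35.78
ee_pos: [0.422, -0.0009, 0.125]
eef_rot: [0.795, 0.606, 0.001, 0.001]
force: [0.3, 0.2, 0.2]
grip_width: 0.0702
grip_force: 0.0
42 [ 0.6055 -0.2734  0.0566]
42 [ 0.5914 -0.3293  0.0567]
165 [0.59   0.3351 0.065 ]
160 [0.5738 0.2752 0.0652]
76 [0.6225 0.0168 0.0649]
531 [0.6699 0.1539 0.0124]
```

View pics/t9.png

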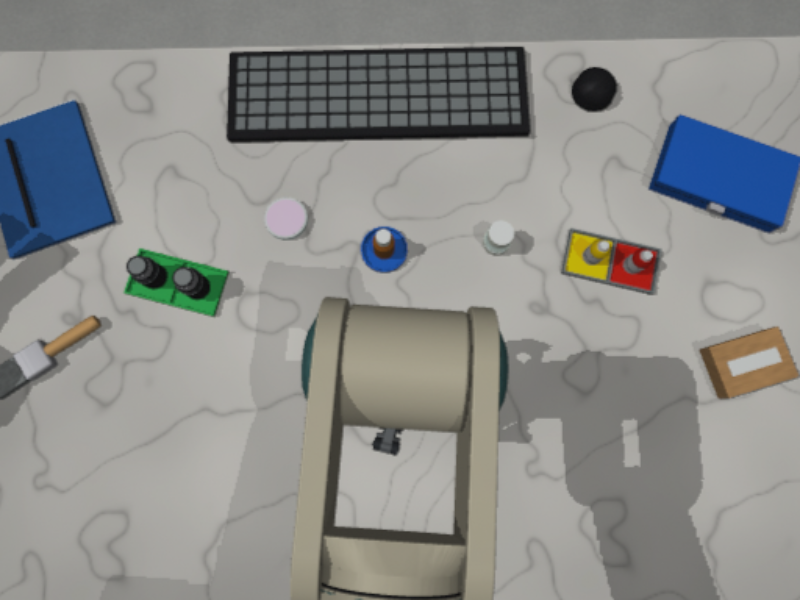

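View pics/s9.png

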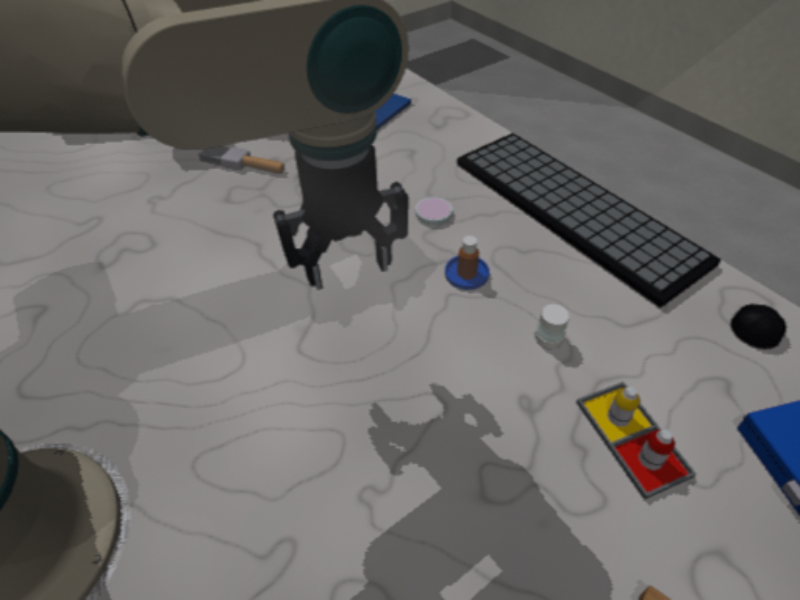

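All five parts stand upright in their places: eyepieces at (145,268) and (190,282), bottle at (384,243), objectives at (600,250) and (642,262). The petri dish hasn't moved and the arm is clear.

```bash
python3 -c "
from bench import env
print(env.close_job())"
```

```text
the job is handed in; nothing more can be done
None
```

The job is done and handed in at about 36 s: both objectives, both eyepieces and the bottle stand upright in their places, and the petri dish has not moved.

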